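# Put the stray pipe clip back in its latched case

## Task

Press the thumb latch of the grey clip case so that its sprung lid pops open, then hang the loose open pipe clip on the free part of the rod inside, gap downwards so that the rod passes through the gap, like the clips already stored there. Then close the lid until the latch snaps and holds it shut, leaving the other things on the bench where they are.

Things in the scene. Friction and masses are not known exactly. Their poses are not given: they have to be found in the camera images.
- case: Grey plastic case screwed to the bench, 124 (x) by 186 (y) mm, rim 65 mm high, walls and floor 5 mm. Origin: centre of its underside; x from the latch side (-x) to the hinge side (+x), y along hinge and rod, z up. In front of the lid, centred on y = 0, stands the black latch hook, 26 mm wide, at x = -80 to -67 mm, its top 93 mm above the bench.
- rod_mid (a point): Mid free length of the round steel rod (8 mm thick, wall to wall along the case's y) in the case: on its axis, at x = 0, y = -27.5, z = 50 mm of the case frame, axes as the case's. Free from y = -88 to 33 mm; beyond, two like clips are fixed on it. A clip hanging on the rod has its ring centre 9 mm below the rod's axis, feet 18 mm and top 58 mm above the bench.
- latch_pad (a point): Centre of the top of the latch's black thumb pad, 30 (x) by 34 (y) mm, in front of the case at x = -115, y = 0, z = 46 mm of the case frame. It is pressed straight down; it gives 5 mm until the lid is freed (about 4 N), 10 mm to its stop (about 6 N), and springs back.
- latch (a joint): Angle of the rocking latch: 0 at rest (hook over the lid's keeper bar), 0.27 rad pressed to its stop; the lid is free from about 0.15 rad. A closing lid pushes the hook aside by itself.
- lid (a joint): Lid angle: about 0.01 rad when latched, 1.6 rad (just past upright) fully open. The hinge axis lies along the case's y at x = 62, z = 68 mm of its frame. A spring (0.3 N m shut, 0.2 N m open) pushes it open. To shut it, push its outer face from behind towards the latch and down; some 8 N down on the front half of the nearly shut lid make the latch snap.
- lid_front (a point): Middle of the lid's front edge on its outer face (4 mm off the hinge plane), 124 mm from the hinge axis, moving with the lid; axes as the case's when shut. The lid is a flat grey plate 124 by 186 by 7 mm, its top 72 mm above the bench when shut; a steel keeper bar, 6 mm thick, sits 7 mm in front of this edge.
- clip_center (a point): The loose metal pipe clip: open C-shaped ring, inner radius 13, outer 17, 26 mm long along its y axis, 14 mm gap at the bottom, two flared feet (38 mm over them along its x). It stands on its feet, gap down, 40 mm high; 60 g. This point is the ring's centre, 23 mm above the soles; z up. Grip it from above by its two flat ends, 26 mm apart along y.
- collar_mid (a point): Bystander: a closed round metal collar, 40 mm across, 24 mm high, lying flat; its centre. Not to be moved.
- carton: Bystander: closed cardboard carton 100 x 130 x 75 mm, 0.9 kg; origin at the centre of its underside. Not to be moved.
- bin: Bystander: blue open bin of bolts, 150 x 110 x 60 mm, 1.5 kg; origin at the centre of its underside. Not to be moved.
- bolt: Bystander: steel anchor bolt 112 mm long along its x, 18 mm thick, lying on the bench; origin under its middle. Not to be moved.
Mind the look-alikes: they are no part of the job. Leave any green look-alike of the part that bears clip_center alone.

How it is judged:
On the way, in this order (a step that is already met when the one before it is completed fails the run):
1. the thumb latch is pressed (value of joint latch above 0.12 rad), for 0.02 s.
2. the lid has popped open (value of joint lid above 1.2 rad), for 0.2 s.
3. the clip hangs on the free part of the rod, let go, with the lid open (x of clip_center in the frame of rod_mid between -0.008 and 0.008 m and z of clip_center in the frame of rod_mid between -0.014 and -0.004 m and y of clip_center in the frame of rod_mid between -0.055 and 0.055 m and angle between the y axis of clip_center and the y axis of case, either way round below 0.35 rad and contact force between the fingers and clip below 0.1 N and value of joint lid above 0.8 rad), for 0.2 s.
At the end, for the whole second after the job is handed in: Lid shut (under 0.05 rad), latch back at rest (under 0.06 rad); the clip hangs still on the free part of the rod: ring centre within 8 mm of it in plan, 4 to 14 mm below its axis, within 55 mm of rod_mid along it, axes within 0.35 rad; bystanders within 30 mm of their starts (value of joint lid below 0.05 rad and value of joint latch below 0.06 rad and x of clip_center in the frame of rod_mid between -0.008 and 0.008 m and z of clip_center in the frame of rod_mid between -0.014 and -0.004 m and y of clip_center in the frame of rod_mid between -0.055 and 0.055 m and angle between the y axis of clip_center and the y axis of case, either way round below 0.35 rad and linear speed of clip below 0.03 m/s); the robot touches nothing.
It fails at once if a bystander is moved by more than 30 mm (distance of any of collar_mid, carton, bin, bolt from where it was at the start of the episode above 0.03 m).
It also fails if it takes over 61 s, if anything falls off the work surface, if the arm or the gripper's body presses on something with over 40 N, if the wrist force passes 120 N, or if a joint passes its speed limit or range.

## Robot

A 6-joint arm with a two-finger parallel gripper is mounted at the origin on the work surface. World frame = base frame: x ahead of the robot, y to its left, z up, the work surface at z = 0. Lengths are in m, angles in rad, forces in N, time in s.
With the tool pointing down it reaches from about 0.3 to 0.775 m from the base axis. Payload 14.6 kg.
Tool frame: the origin (TCP) lies midway between the tips of the shut fingers; the grasp point (between the pads) lies 19 mm behind it; z points along the fingers, y is the direction in which the jaws open and shut (so a half turn about z gives the same grasp; the last joint's range is limited). The gripper opens to 85 mm and grips with 20 to 120 N. Pads are 22 mm wide; open, the fingers measure 114 mm over their backs; the gripper's body (76 mm by 85 mm) begins 54 mm behind the grasp point. The pads swing forward as they close: fully open they stand 13 mm farther back than shut.
Start: joints at [1.078, 0.3, 1.521, -0, 1.321, -0.067], TCP at [0.227, 0.501, 0.231] pointing down, gripper open.
Joint ranges: [-3.03, 3.03], [-0.79, 2.21], [0.23, 2.52], [-1.04, 4.18], [0, 3.07], [-2.55, 2.55]. Speed limits (rad/s): [2.22, 2.22, 2.57, 3.14, 3.14, 3.14].

## Interface

Orientations are given as a 3x3 rotation matrix whose columns are the frame's x, y, z axes.
In Python, from bench import get_obs, optics, workorder gives the robot as it stands.
- The arm moves only by the tool play_rows, never from a script. Its argument "plan" is a list of rows, each an object with "claw": the finger opening in mm, from 0 to 85.4; "dp": the shift along the tool's x, y, z in mm, a list of three; "twist": the turn about the tool's z in rad. In form: [{"claw": claw, "dp": [tx, ty, tz], "twist": twist}, ...]. A call has 1 to 20 rows; each row is the pose to reach, as a shift and turn from the pose commanded when the call began, along the tool's axes at that moment; what a row does not reach only later rows make up. A row lasts 1/12 s, in which the tool goes at most 41.7 mm and 7.16 degrees, less where a joint would pass 70% of its speed; a pose out of reach is approached as far as the arm can. A call with a gripper value outside its range is refused whole. The fingers move at their own pace and stop on an object; "grip_force" is the grip in N (left out, the last holds). Time passes only in rows, so rows that repeat a pose let the fingers close. It gives the time, the measured TCP pose, the force and the opening at its end, in the units of the state.
- get_obs(): the state, without advancing time (a new reading comes with each control period).
- optics.snapshot(name): name is "side" or "top"; returns the picture (480x640x3 uint8, red, green, blue); there is no depth.
- optics.camera_model(name): a dict with "camera_matrix" (3x3 intrinsics, pixels), "rvec" (rotation vector, rad) and "tvec" (3), from world to camera coordinates, as OpenCV has them. Camera axes: x right, y down, z forward; pixel columns grow to the right and rows downward; lengths in m; the calibration is good to about 2 mm. A picture is of the moment at which its call begins. camera_model takes no time and is no camera call.
- workorder.finish_job(): hands the job in, once; it reports no verdict.
Trained networks look in the newest picture that a camera, given by its name, has taken for a name from the list of things; names that differ only in an ending like _2 or _b are one class to them, and where a whole thing is asked for, a point or a joint stands for the part that bears it (a point fixed in the world has none). Each returns a list of dicts, best first, with "p" (0 to 1); they miss things now and then, are a little off and sometimes report something else, mostly with a low value. They report only what shows in the picture. A call takes as long as a camera call. They do not tell look-alikes from the thing itself.
- optics.recognise(query, camera): "at" ([x, y, z] in m, in world coordinates, good to about 4 mm: the middle of the surface that is visible of it).
- optics.pinpoint(query, camera): "at" ([x, y, z] in m, in world coordinates, good to about 4 mm: a listed point, or the origin of a listed thing).
The state is a dict: "time": time; "joint_positions": joint angles; "joint_velocities": joint speeds; "effort": joint torques, N m; "eef_pos": TCP position; "tcp_rot": TCP orientation; "ft_force": force on the tool from outside, world axes, zero at the start; "torque": the same for the moment, N m; "finger_gap": opening from 0.0 (shut) to 1.0 (fully open).
Only numpy, scipy, OpenCV 4.12 (cv2) and the standard library are available. Lean on these libraries where they do the work, as an engineer would, in place of code of your own. Each camera call takes 0.05 s, during which the arm holds its last target.

## Working session

There is one attempt and no reset: what is moved stays moved. The work goes in short steps, Python scripts to look and compute and a tool call to move; the robot and the scene stay as the last step left them, time stands still between calls to the robot, and variables do not carry over. Pictures are saved under pics/ and viewed, and the job is handed in when it is done.

Besides the shell and the picture viewer there is one more tool, called after "Call:" as a command line: name --argument value ..., lists and objects as JSON in quotes. play_rows: Moves the arm, as the interface text tells. Its arguments: {"type":"object","properties":{"plan":{"type":"array","items":{"type":"object","properties":{"claw":{"type":"number"},"dp":{"type":"array","items":{"type":"number"}},"twist":{"type":"number"}}}},"grip_force":{"type":"number"}},"required":["plan"]}

```bash
mkdir -p pics
cat > h.py <<'E'
import numpy as np, cv2
from bench import get_obs, optics, workorder
def proj(name,P):
    m=optics.camera_model(name)
    p,_=cv2.projectPoints(np.array(P,float).reshape(-1,3),np.array(m["rvec"],float),np.array(m["tvec"],float),np.array(m["camera_matrix"],float),None)
    return p.reshape(-1,2)
def back(name,uv,z):
    m=optics.camera_model(name);K=np.array(m["camera_matrix"]);R,_=cv2.Rodrigues(np.array(m["rvec"],float));t=np.array(m["tvec"],float).reshape(3)
    d=R.T@np.linalg.inv(K)@np.array([uv[0],uv[1],1.]);c=-R.T@t
    return c+d*(z-c[2])/d[2]
def snap(name,f):
    im=optics.snapshot(name); cv2.imwrite('pics/'+f,im[:,:,::-1]); return im
E
python3 - <<'E'
from h import *
for c in("top","side"):
    snap(c,c+"0.png")
for q,c in (("case","top"),("latch_pad","top"),("clip_center","top"),("clip_center","side"),("lid_front","top"),("collar_mid","top"),("carton","top"),("bin","top"),("bolt","top")):
    print(q,c,[(np.round(r["at"],4).tolist(),round(r["p"],2),proj(c,r["at"]).round().tolist()) for r in optics.pinpoint(q,c)])
o=get_obs();print(o["time"],o["eef_pos"],np.round(o["tcp_rot"],3),o["ft_force"])
E
```

```text
case top [([0.5623, 0.0708, 0.002], 0.78, [[312.0, 243.0]])]
latch_pad top [([0.4488, 0.0947, 0.048], 0.67, [[299.0, 294.0]])]
clip_center top [([0.5228, -0.3262, 0.0258], 0.81, [[502.0, 261.0]]), ([0.5034, -0.2449, 0.0265], 0.79, [[464.0, 270.0]]), ([0.5258, -0.1645, 0.0176], 0.54, [[424.0, 260.0]])]
clip_center side [([0.5249, -0.1562, 0.0192], 0.77, [[391.0, 298.0]]), ([0.5102, -0.2452, 0.02], 0.68, [[424.0, 324.0]]), ([0.5217, -0.3316, 0.0267], 0.64, [[469.0, 343.0]]), ([0.4126, -0.2737, 0.0213], 0.55, [[402.0, 361.0]])]
lid_front top [([0.5038, 0.083, 0.0735], 0.62, [[305.0, 265.0]])]
collar_mid top [([0.4237, -0.143, 0.0144], 0.57, [[415.0, 309.0]])]
carton top [([0.5943, 0.3996, -0.003], 0.77, [[160.0, 228.0]])]
bin top [([0.7144, -0.2215, -0.0016], 0.69, [[445.0, 177.0]])]
bolt top [([0.4237, -0.1455, 0.0108], 0.6, [[416.0, 309.0]]), ([0.3704, 0.3311, 0.0005], 0.55, [[185.0, 334.0]])]
0.55 [0.22718005 0.50085316 0.23125857] [[-0.911  0.413 -0.   ]
 [ 0.413  0.911 -0.   ]
 [-0.    -0.    -1.   ]] [ 1.77407065 -0.36453082  0.06549472]
```

View pics/top0.png

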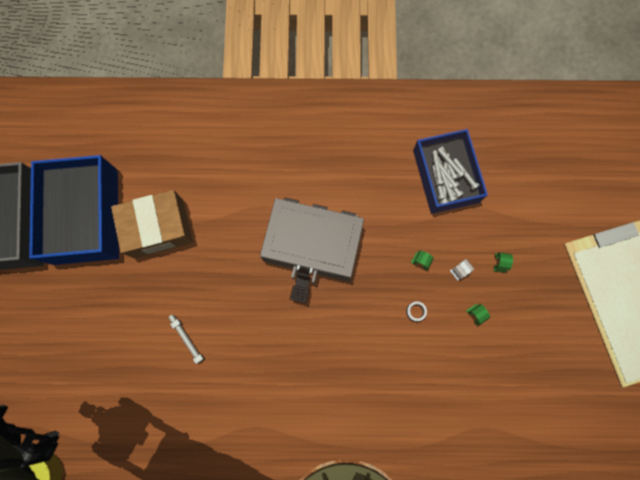

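View pics/side0.png

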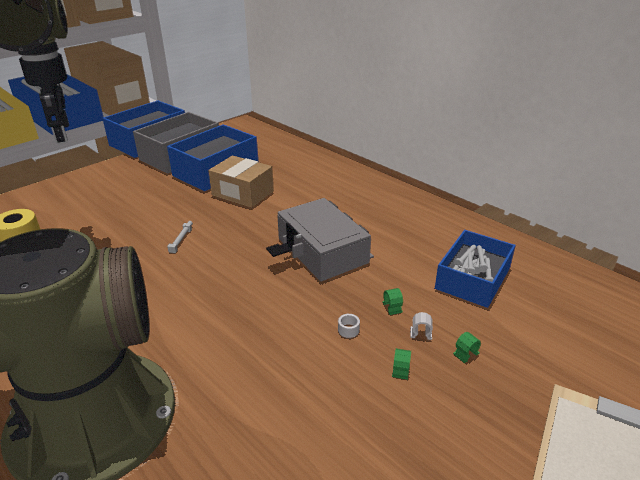

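Run:
```python
import cv2
a=cv2.imread('pics/top0.png')[215:335,385:535];b=cv2.imread('pics/side0.png')[270:390,365:515]
cv2.imwrite('pics/crop0.png',cv2.hconcat([cv2.resize(x,(400,320),interpolation=cv2.INTER_CUBIC) for x in(a,b)]))
```

```text
(no output)
```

View pics/crop0.png

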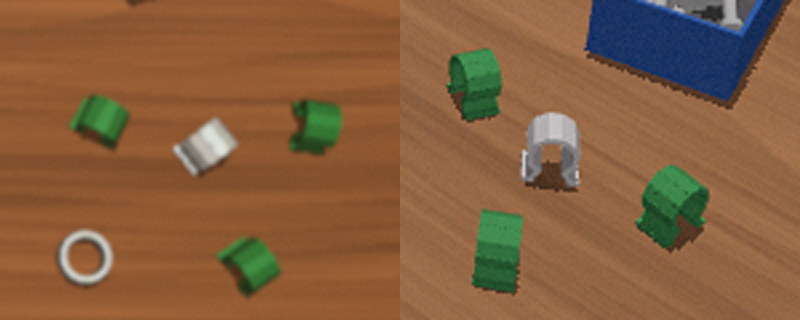

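The loose clip is the bare metal piece at top (461,270) and side (422,326), standing gap down. The three green ones at top (424,260), (504,262) and (479,314) are look-alikes, and (417,311) is the closed collar. The crop confirms this. Next I fit the poses.

```bash
cat > fit.py <<'E'
from h import *
from scipy.optimize import minimize
ims={c:cv2.imread(f'pics/{c}0.png') for c in("top","side")}
def Tr(p,P): 
    c,s=np.cos(p[2]),np.sin(p[2]);P=np.asarray(P,float)
    return np.c_[p[0]+c*P[:,0]-s*P[:,1],p[1]+s*P[:,0]+c*P[:,1],P[:,2]]
# clip mask: grey bright unsaturated
a=np.linspace(-np.pi/4,5*np.pi/4,25)
prof=[(17*np.cos(t),23+17*np.sin(t)) for t in a]+[(-19,0),(-10,0),(19,0),(10,0)]
outer=[]
def clipmask(p,c,S=4):
    # union of outer quads between successive outline points + end faces
    m=np.zeros((480*1,640),np.float32)
    x0,y0=(400,230) if c=="top" else (380,280)
    M=np.zeros((100*S,100*S),np.uint8)
    def draw(P):
        q=proj(c,Tr(p,np.array(P)/1000.));q=((q-[x0,y0]+.5)*S).astype(np.int32)
        cv2.fillConvexPoly(M,cv2.convexHull(q.reshape(-1,1,2)),255)
    g=np.arcsin(0) 
    ang=np.linspace(np.radians(-58),np.radians(238),30)
    for i in range(29):
        Q=[]
        for t in ang[i:i+2]:
            for r in(13,17):
                for y in(-13,13): Q.append((r*np.cos(t),y,23+r*np.sin(t)))
        draw(Q)
    for s in(-1,1):
        draw([(s*x,y,z) for x,z in((7,10),(11,10),(15,0),(19,0),(19,2)) for y in(-13,13)])
    return cv2.resize(M,(100,100),interpolation=cv2.INTER_AREA)/255.
obs={}
for c in ims:
    x0,y0=(400,230) if c=="top" else (380,280)
    hsv=cv2.cvtColor(ims[c],cv2.COLOR_BGR2HSV)[y0:y0+100,x0:x0+100]
    m=((hsv[...,1]<90)&(hsv[...,2]>90)).astype(np.uint8)
    n,l,st,ce=cv2.connectedComponentsWithStats(m)
    tgt=np.array((461-x0,270-y0) if c=="top" else (422-x0,320-y0))
    k=min(range(1,n),key=lambda i:np.hypot(*(ce[i]-tgt))+ (100 if st[i,4]<30 else 0))
    obs[c]=(l==k).astype(float);print(c,st[k],ce[k])
def cost(p): return sum(((clipmask(p,c)-obs[c])**2).sum() for c in obs)
best=[]
for y in np.arange(-90,90,12):
    p=[0.507,-0.245,np.radians(y)]
    r=minimize(cost,p,method="Nelder-Mead",options=dict(initial_simplex=[p,[.512,-.245,p[2]],[.507,-.24,p[2]],[.507,-.245,p[2]+.15]],maxiter=60))
    best.append((r.fun,r.x))
best.sort(key=lambda t:t[0])
for b in best[:4]:print("clip",round(b[0],1),b[1].round(4),np.degrees(b[1][2]))
# case: lid corners via grey mask in top
hsv=cv2.cvtColor(ims["top"],cv2.COLOR_BGR2HSV)
m=((hsv[...,1]<60)&(hsv[...,2]>85)).astype(np.uint8);m[:190]=0;m[:,:250]=0;m[290:]=0;m[:,370:]=0
n,l,st,ce=cv2.connectedComponentsWithStats(m);k=1+np.argmax(st[1:,4]);mm=cv2.morphologyEx((l==k).astype(np.uint8),cv2.MORPH_OPEN,np.ones((13,13)))
cn=max(cv2.findContours(mm,0,2)[0],key=cv2.contourArea).reshape(-1,2)
W=np.array([back("top",u,0.072)[:2] for u in cn],np.float32)
(r)=cv2.minAreaRect(W*1000);print("lid rect",r,cv2.boxPoints(r).round(1).tolist())
for C in((-.067+.005,0,.072),):pass
E
python3 fit.py
```

```text
top [ 50  29  24  22 290] [61.77241379 39.64827586]
side [ 30  32  23  28 414] [41.6884058  44.46376812]Traceback (most recent call last):
  File "fit.py", line 43, in <module>
    r=minimize(cost,p,method="Nelder-Mead",options=dict(initial_simplex=[p,[.512,-.245,p[2]],[.507,-.24,p[2]],[.507,-.245,p[2]+.15]],maxiter=60))
    res = _minimize_neldermead(fun, x0, args, callback, bounds=bounds,
                               **options)
    fxr = func(xr)
    fx = function(np.copy(x), *(wrapper_args + args))
  File "fit.py", line 39, in cost
    def cost(p): return sum(((clipmask(p,c)-obs[c])**2).sum() for c in obs)
                        ~~~^^^^^^^^^^^^^^^^^^^^^^^^^^^^^^^^^^^^^^^^^^^^^^^^
  File "fit.py", line 39, in <genexpr>
    def cost(p): return sum(((clipmask(p,c)-obs[c])**2).sum() for c in obs)
                              ~~~~~~~~^^^^^
  File "fit.py", line 26, in clipmask
    draw(Q)
    ~~~~^^^
  File "fit.py", line 17, in draw
    q=proj(c,Tr(p,np.array(P)/1000.));q=((q-[x0,y0]+.5)*S).astype(np.int32)
  File "h.py", line 4, in proj
    m=optics.camera_model(name)
ValueError: time passes only in moves, steps and waits
```

Camera model calls are limited, so I'll cache them.

```bash
sed -i 's/^def proj/_C={}\ndef cm(n):\n    if n not in _C:_C[n]=optics.camera_model(n)\n    return _C[n]\ndef proj/; s/m=optics.camera_model(name)/m=cm(name)/' h.py; python3 fit.py
```

```text
top [ 50  29  24  22 290] [61.77241379 39.64827586]
side [ 30  32  23  28 414] [41.6884058  44.46376812]
clip 43.3 [ 0.506  -0.244   2.2215] 127.28283785635533
clip 43.3 [ 0.5061 -0.2442 -0.9211] -52.77263891683747
clip 43.4 [ 0.5061 -0.244  -0.9336] -53.49101017314029
clip 43.6 [ 0.5061 -0.2442  2.2195] 127.1666151850619
lid rect ((562.8593139648438, 68.46830749511719), (184.80674743652344, 127.11282348632812), 77.3421401977539) [[480.6000061035156, -7.800000190734863], [604.5999755859375, -35.599998474121094], [645.0999755859375, 144.6999969482422], [521.0999755859375, 172.60000610351562]]
```

Call:
play_rows --grip_force 40 --plan '[{"claw":0,"dp":[-369,-279,100],"twist":-0.208},{"claw":0,"dp":[-369,-279,100],"twist":-0.208},{"claw":0,"dp":[-369,-279,100],"twist":-0.208},{"claw":0,"dp":[-369,-279,100],"twist":-0.208},{"claw":0,"dp":[-369,-279,100],"twist":-0.208},{"claw":0,"dp":[-369,-279,100],"twist":-0.208},{"claw":0,"dp":[-369,-279,100],"twist":-0.208},{"claw":0,"dp":[-369,-279,100],"twist":-0.208},{"claw":0,"dp":[-369,-279,100],"twist":-0.208},{"claw":0,"dp":[-369,-279,100],"twist":-0.208},{"claw":0,"dp":[-369,-279,100],"twist":-0.208},{"claw":0,"dp":[-369,-279,100],"twist":-0.208},{"claw":0,"dp":[-369,-279,130],"twist":-0.208},{"claw":0,"dp":[-369,-279,165],"twist":-0.208},{"claw":0,"dp":[-369,-279,175],"twist":-0.208},{"claw":0,"dp":[-369,-279,175],"twist":-0.208}]'

```text
time: 1.88
eef_pos: [0.4467, 0.0942, 0.0544]
tcp_rot: [[-0.976, 0.216, -0.005], [0.216, 0.976, -0.001], [0.004, -0.002, -1.0]]
ft_force: [0.6, -0.5, -0.1]
finger_gap: -0.001
```

Run:
```python
from h import *
o=get_obs();print(o["time"],o["eef_pos"],np.round(o["tcp_rot"],3),o["ft_force"],o["finger_gap"])
a=snap("top","t1.png");b=snap("side","s1.png")
cv2.imwrite('pics/c1.png',cv2.hconcat([cv2.resize(x,(400,320)) for x in(a[190:310,225:375,::-1],b[130:290,240:440,::-1])]))
```

```text
1.8833 [0.44667588 0.09420249 0.05441469] [[-0.976  0.216 -0.005]
 [ 0.216  0.976 -0.001]
 [ 0.004 -0.002 -1.   ]] [ 0.5658261  -0.46092899 -0.0867016 ] -0.0011893365918589527
```

View pics/c1.png

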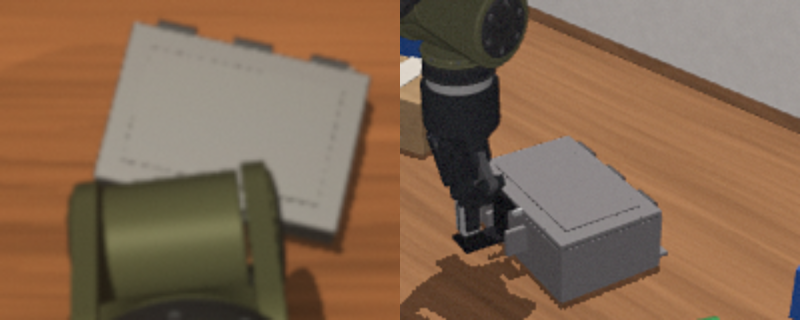

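The shut fingers stand right above the thumb pad, around (470,235) in the right crop. Now I press it.

Call:
play_rows --plan '[{"claw":0,"dp":[0,0,8],"twist":0},{"claw":0,"dp":[0,0,14],"twist":0},{"claw":0,"dp":[0,0,18],"twist":0},{"claw":0,"dp":[0,0,18],"twist":0},{"claw":0,"dp":[0,0,18],"twist":0},{"claw":0,"dp":[0,0,18],"twist":0}]'

```text
time: 2.48
eef_pos: [0.4485, 0.0946, 0.0389]
tcp_rot: [[-0.976, 0.216, 0.001], [0.216, 0.976, 0.0], [-0.001, 0.001, -1.0]]
ft_force: [-0.5, 2.6, 6.3]
finger_gap: 0.003
```

Run:
```python
from h import *
b=snap("side","s2.png")
cv2.imwrite('pics/c2.png',cv2.resize(b[100:300,200:450,::-1],(750,600)))
```

```text
(no output)
```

View pics/c2.png

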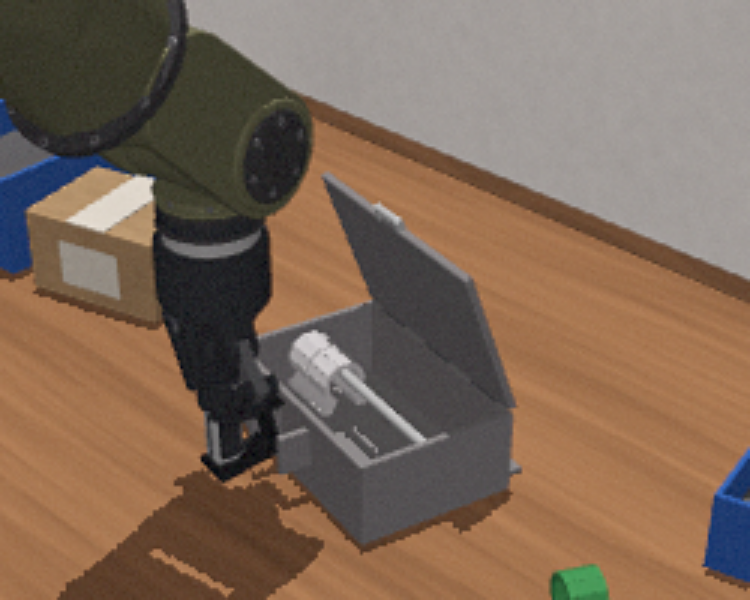

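The lid has popped up and shows the rod, with the stored clips at the left end. Next I go to the clip.

Call:
play_rows --plan '[{"claw":0,"dp":[0,0,-40],"twist":0},{"claw":0,"dp":[0,0,-80],"twist":0},{"claw":50,"dp":[-129,-318,-80],"twist":0.707},{"claw":50,"dp":[-129,-318,-80],"twist":0.707},{"claw":50,"dp":[-129,-318,-80],"twist":0.707},{"claw":50,"dp":[-129,-318,-80],"twist":0.707},{"claw":50,"dp":[-129,-318,-80],"twist":0.707},{"claw":50,"dp":[-129,-318,-80],"twist":0.707},{"claw":50,"dp":[-129,-318,-80],"twist":0.707},{"claw":50,"dp":[-129,-318,-80],"twist":0.707},{"claw":50,"dp":[-129,-318,-80],"twist":0.707},{"claw":50,"dp":[-129,-318,-50],"twist":0.707},{"claw":50,"dp":[-129,-318,-30],"twist":0.707},{"claw":50,"dp":[-129,-318,-22],"twist":0.707},{"claw":50,"dp":[-129,-318,-22],"twist":0.707}]'

```text
time: 3.78
eef_pos: [0.5044, -0.2433, 0.0586]
tcp_rot: [[-0.602, 0.798, -0.003], [0.798, 0.602, 0.002], [0.003, -0.001, -1.0]]
ft_force: [0.1, 0.9, 0.7]
finger_gap: 0.585
```

Run:
```python
from h import *
a=snap("top","t3.png");b=snap("side","s3.png")
cv2.imwrite('pics/c3.png',cv2.hconcat([cv2.resize(a[180:340,240:540,::-1],(400,214)),np.zeros((214,10,3),np.uint8)]))
cv2.imwrite('pics/c3s.png',cv2.resize(b[120:370,260:510,::-1],(600,600)))
cv2.imwrite('pics/c3t.png',cv2.resize(a[180:320,240:380,::-1],(560,560)))
for q,c in(("case","top"),("case","side"),("rod_mid","top"),("rod_mid","side"),("latch_pad","top")):
    print(q,c,[(np.round(r["at"],4).tolist(),round(r["p"],2)) for r in optics.pinpoint(q,c)])
o=get_obs();print(o["time"],o["eef_pos"],np.round(o["tcp_rot"],3).tolist())
```

```text
case top []
case side [([0.5587, 0.0662, -0.0007], 0.74)]
rod_mid top [([0.5583, 0.045, 0.0517], 0.78)]
rod_mid side [([0.555, 0.0407, 0.0495], 0.94)]
latch_pad top [([0.4492, 0.0944, 0.0504], 0.55)]
4.1333 [ 0.50565277 -0.24406381  0.06129609] [[-0.602, 0.798, 0.001], [0.798, 0.602, -0.001], [-0.001, 0.001, -1.0]]
```

View pics/c3s.png

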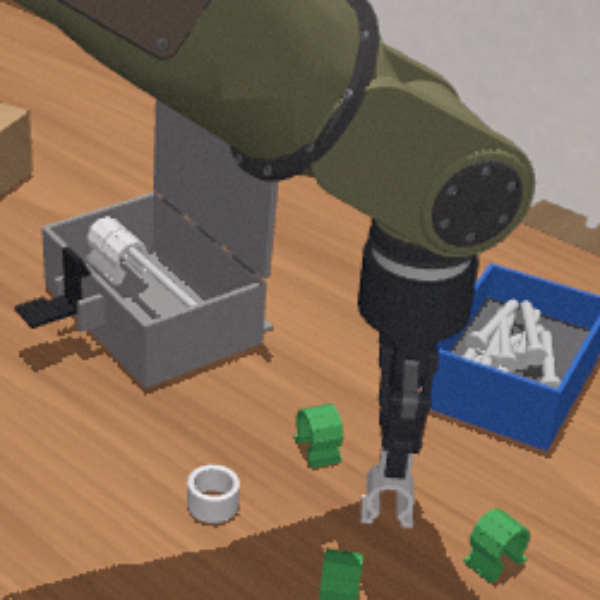

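View pics/c3t.png

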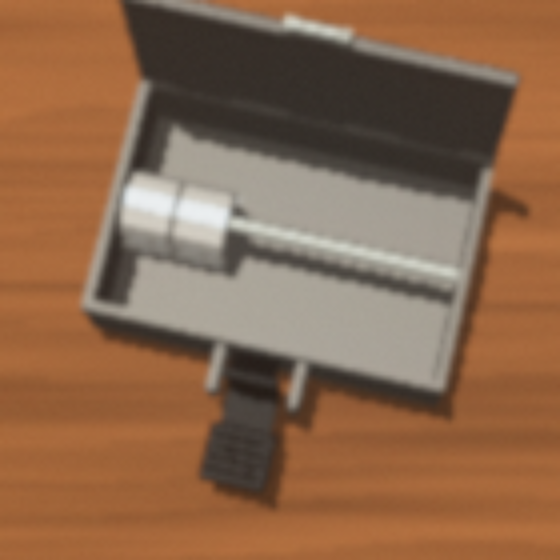

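The lid stands fully open, and the jaw is in line with the arch of the metal clip at (388,500). I measure the rod while lowering to grip.

Run:
```python
from h import *
A=back("top",(240+238/4-.4,180+222/4-.4),.051);B=back("top",(240+458/4-.4,180+275/4-.4),.051)
print(A,B,np.linalg.norm(A-B),np.degrees(np.arctan2(*(A-B)[[1,0]])))
a=np.radians(-12.5);y=np.array([-np.sin(a),np.cos(a)]);x=np.array([np.cos(a),np.sin(a)])
for P in (A,B,[.5583,.045],[.555,.0407]): 
    d=np.array(P[:2])-[.5627,.069];print(d@x,d@y)
```

```text
[0.56997046 0.09589147 0.051     ] [ 0.54304869 -0.01670432  0.051     ] 0.11576957143439127 76.55298066786841
0.0012777424364215381 0.027827647397930137
-0.0006356800045042604 -0.08792611057417711
0.0008988483031868033 -0.024383438472206052
-0.0013922381803751055 -0.029295762028817496
```

Call:
play_rows --grip_force 40 --plan '[{"claw":50,"dp":[0,0,16],"twist":0},{"claw":50,"dp":[0,0,31],"twist":0},{"claw":50,"dp":[0,0,31],"twist":0},{"claw":20,"dp":[0,0,31],"twist":0},{"claw":20,"dp":[0,0,31],"twist":0},{"claw":20,"dp":[0,0,31],"twist":0},{"claw":20,"dp":[0,0,31],"twist":0},{"claw":20,"dp":[0,0,31],"twist":0},{"claw":20,"dp":[0,0,31],"twist":0},{"claw":20,"dp":[0,0,31],"twist":0}]'

```text
time: 4.97
eef_pos: [0.5058, -0.2443, 0.0304]
tcp_rot: [[-0.602, 0.798, 0.002], [0.798, 0.602, -0.001], [-0.002, 0.001, -1.0]]
ft_force: [-0.6, 1.1, 7.5]
finger_gap: 0.286
```

Run:
```python
from h import *
b=snap("side","s4.png")
cv2.imwrite('pics/c4.png',cv2.resize(b[250:370,365:485,::-1],(600,600),interpolation=cv2.INTER_CUBIC))
o=get_obs();print(o["ft_force"],o["finger_gap"])
```

```text
[-0.51990592  0.85548626  6.45023743] 0.2897856306982393
```

View pics/c4.png

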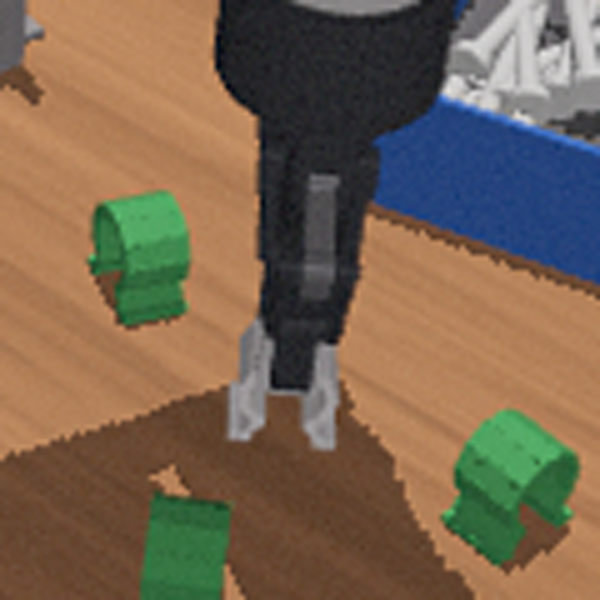

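Run:
```python
from h import *
for d in(13.5,27):
  P=np.array([.506-.602*d/1000*1,-.244-.798*d/1000*1])
  for z in(.0,.02,.024,.028,.032,.04): print(d,z,((proj("side",[[*P,z]])[0]-[365,250])*5).round())
```

```text
13.5 0.0 [289. 442.]
13.5 0.02 [295. 401.]
13.5 0.024 [296. 393.]
13.5 0.028 [297. 385.]
13.5 0.032 [298. 377.]
13.5 0.04 [301. 360.]
27 0.0 [300. 469.]
27 0.02 [306. 428.]
27 0.024 [307. 420.]
27 0.028 [308. 412.]
27 0.032 [310. 403.]
27 0.04 [312. 387.]
```

Call:
play_rows --plan '[{"claw":20,"dp":[0,0,-20],"twist":0},{"claw":20,"dp":[0,0,-50],"twist":0},{"claw":20,"dp":[0,0,-90],"twist":0},{"claw":20,"dp":[0,0,-120],"twist":0},{"claw":20,"dp":[0,0,-120],"twist":0}]'

```text
time: 5.43
eef_pos: [0.5073, -0.2451, 0.156]
tcp_rot: [[-0.602, 0.798, 0.009], [0.798, 0.602, -0.005], [-0.009, 0.004, -1.0]]
ft_force: [0.4, -0.5, 0.0]
finger_gap: 0.286
```

Run:
```python
from h import *
b=snap("side","s5.png");a=snap("top","t5.png")
cv2.imwrite('pics/c5.png',cv2.resize(b[200:340,350:490,::-1],(600,600),interpolation=cv2.INTER_CUBIC))
cv2.imwrite('pics/c5t.png',cv2.resize(a[200:320,400:520,::-1],(600,600),interpolation=cv2.INTER_CUBIC))
o=get_obs();print(o["ft_force"],o["finger_gap"],o["eef_pos"])
```

```text
[ 0.03937555  0.50394785 -0.95060006] 0.28734877373127454 [ 0.50549043 -0.24413122  0.15030465]
```

View pics/c5.png

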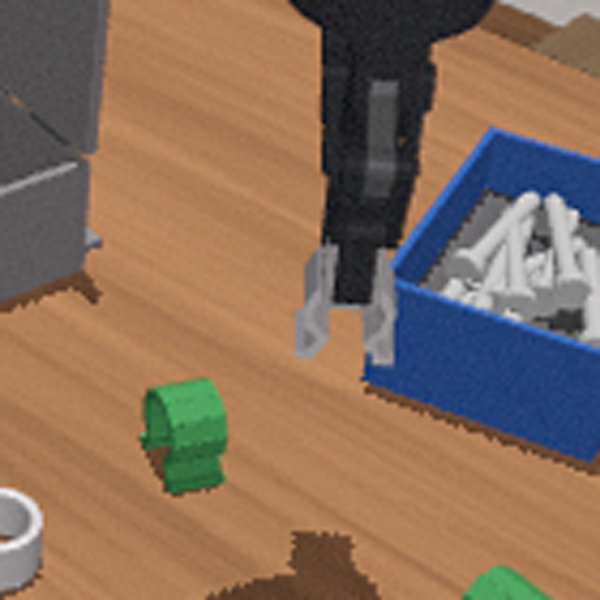

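Run:
```python
from h import *
T=np.array([.50549,-.24413]);X=np.array([-.602,.798])*-1;X=np.array([.798,-.602])*0+X  # 
Y=np.array([.798,.602]);X=np.array([.602,-.798])
for s in(-1,1):
  for e in(-1,1):
    P=T+X*.019*s+Y*.013*e; print(s,e,((proj("side",[[*P,.150-.0304]])[0]-[350,200])*600/140).round())
```

```text
-1 -1 [285. 368.]
-1 1 [285. 327.]
1 -1 [383. 377.]
1 1 [381. 335.]
```

Call:
play_rows --plan '[{"claw":20,"dp":[17,18,0],"twist":-0.12},{"claw":20,"dp":[34,36,0],"twist":-0.24},{"claw":20,"dp":[51,54,0],"twist":-0.36},{"claw":20,"dp":[68,72,0],"twist":-0.48},{"claw":20,"dp":[85,90,0],"twist":-0.6},{"claw":20,"dp":[100,108,0],"twist":-0.7},{"claw":20,"dp":[120,129,0],"twist":-0.7},{"claw":20,"dp":[140,151,0],"twist":-0.7},{"claw":20,"dp":[160,172,0],"twist":-0.7},{"claw":20,"dp":[180,194,0],"twist":-0.7},{"claw":20,"dp":[197,213,0],"twist":-0.7},{"claw":20,"dp":[197,213,15],"twist":-0.7},{"claw":20,"dp":[197,213,30],"twist":-0.7},{"claw":20,"dp":[197,213,30],"twist":-0.7},{"claw":20,"dp":[197,213,30],"twist":-0.7}]'

```text
time: 6.78
eef_pos: [0.5559, 0.0415, 0.1178]
tcp_rot: [[-0.975, 0.223, -0.003], [0.223, 0.975, -0.0], [0.003, -0.001, -1.0]]
ft_force: [0.1, -0.5, 0.7]
finger_gap: 0.286
```

Run:
```python
from h import *
b=snap("side","s6.png");a=snap("top","t6.png")
cv2.imwrite('pics/c6.png',cv2.resize(b[150:290,260:400,::-1],(600,600),interpolation=cv2.INTER_CUBIC))
o=get_obs();print(o["ft_force"],o["finger_gap"],o["eef_pos"])
```

```text
[ 0.15999679  0.56879452 -0.22097857] 0.28598427380653185 [0.55677337 0.04129205 0.11949131]
```

View pics/c6.png

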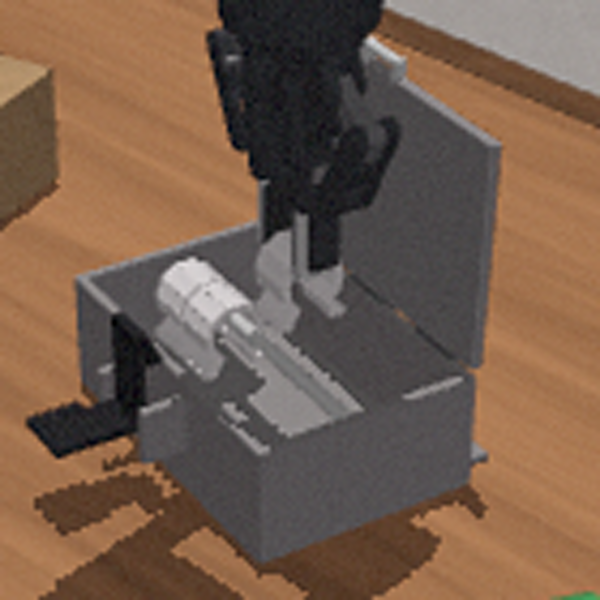

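Run:
```python
from h import *
o=get_obs();print(o["eef_pos"])
b=optics.snapshot("side")[:,:,::-1]
o=get_obs();t=o["eef_pos"];R=np.array(o["tcp_rot"]);X=-R[:2,0];Y=R[:2,1];print(t)
big=cv2.resize(b[190:250,300:360],(800,600)[:1]*1+(800,) if 0 else (600,600),interpolation=cv2.INTER_CUBIC)
def dr(P,col):
    q=(proj("side",P)-[300,190]+.5)*10
    cv2.polylines(big,[(q).astype(int).reshape(-1,1,2)],False,col,1)
for e in(-1,1):
    ang=np.radians(np.linspace(-58,238,40));
    for r in(.013,.017):
        dr([[*(t[:2]+X*r*np.cos(a)+Y*.013*e),t[2]-.0074+r*np.sin(a)] for a in ang],(0,255,255) if e<0 else (0,160,0))
    for s in(-1,1): dr([[*(t[:2]+X*s*x+Y*.013*e),t[2]-.0304+z] for x,z in((.007,.01),(.015,0),(.019,0))],(0,255,255) if e<0 else (0,160,0))
c=np.array([.5627,.069]);a=np.radians(-12.7);x=np.array([np.cos(a),np.sin(a)]);y=np.array([-np.sin(a),np.cos(a)])
for dx,z in((-.004,.05),(.004,.05),(0,.054)):
    dr([[*(c+x*dx+y*yy),z] for yy in(-.088,.033)],(0,0,255))
cv2.imwrite('pics/c7.png',big)
```

```text
[0.55677337 0.04129205 0.11949131]
[0.55693131 0.04125538 0.11980404]
```

View pics/c7.png

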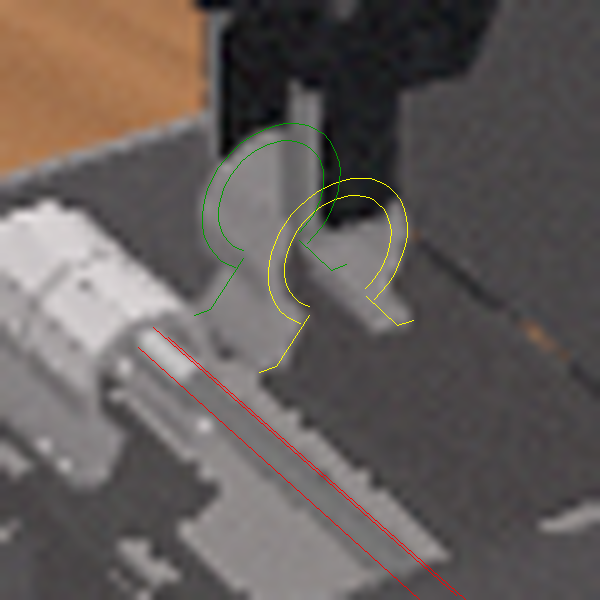

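The overlay agrees with the clip (yellow and green) and the rod (red) to about 1 px. Now I lower it.

Call:
play_rows --plan '[{"claw":20,"dp":[0,0,15],"twist":0},{"claw":20,"dp":[0,0,28],"twist":0},{"claw":20,"dp":[0,0,38],"twist":0},{"claw":20,"dp":[0,0,46],"twist":0},{"claw":20,"dp":[0,0,52],"twist":0},{"claw":20,"dp":[0,0,52],"twist":0},{"claw":20,"dp":[0,0,52],"twist":0}]'

```text
time: 7.52
eef_pos: [0.5568, 0.0415, 0.0675]
tcp_rot: [[-0.975, 0.223, 0.0], [0.223, 0.975, -0.0], [-0.0, 0.0, -1.0]]
ft_force: [-0.4, -0.3, -0.7]
finger_gap: 0.282
```

Run:
```python
from h import *
b=snap("side","s8.png")
cv2.imwrite('pics/c8.png',cv2.resize(b[180:280,280:380,::-1],(600,600),interpolation=cv2.INTER_CUBIC))
```

```text
(no output)
```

View pics/c8.png

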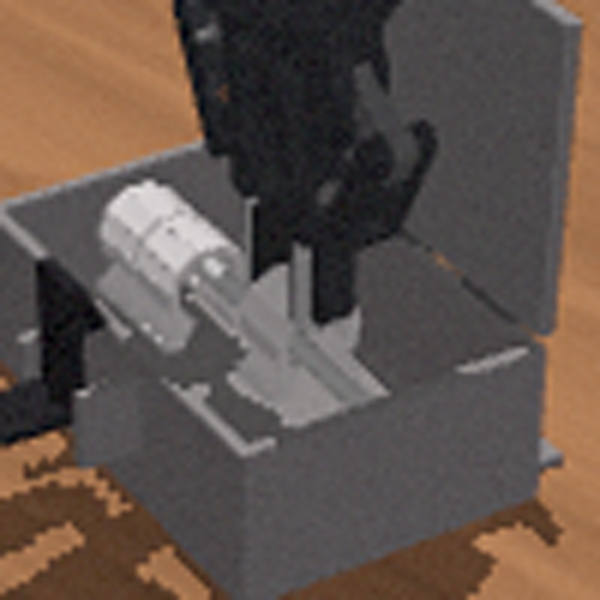

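No contact force, and the clip straddles the rod. I go down the rest of the way and release.

Call:
play_rows --plan '[{"claw":20,"dp":[0,0,5],"twist":0},{"claw":20,"dp":[0,0,9],"twist":0},{"claw":20,"dp":[0,0,12],"twist":0},{"claw":20,"dp":[0,0,12],"twist":0},{"claw":20,"dp":[0,0,12],"twist":0}]'

```text
time: 7.98
eef_pos: [0.5566, 0.0416, 0.0551]
tcp_rot: [[-0.975, 0.223, -0.0], [0.223, 0.975, -0.0], [0.0, -0.0, -1.0]]
ft_force: [-0.3, 0.8, -0.2]
finger_gap: 0.286
```

Call:
play_rows --plan '[{"claw":50,"dp":[0,0,0],"twist":0},{"claw":50,"dp":[0,0,0],"twist":0},{"claw":50,"dp":[0,0,0],"twist":0},{"claw":50,"dp":[0,0,0],"twist":0},{"claw":50,"dp":[0,0,0],"twist":0},{"claw":50,"dp":[0,0,0],"twist":0}]'

```text
time: 8.48
eef_pos: [0.5567, 0.0415, 0.0554]
tcp_rot: [[-0.975, 0.223, 0.0], [0.223, 0.975, -0.0], [-0.0, 0.0, -1.0]]
ft_force: [-0.4, -0.5, 0.5]
finger_gap: 0.586
```

Call:
play_rows --plan '[{"claw":50,"dp":[0,0,-25],"twist":0},{"claw":50,"dp":[0,0,-60],"twist":0},{"claw":50,"dp":[0,0,-100],"twist":0},{"claw":50,"dp":[0,0,-140],"twist":0},{"claw":0,"dp":[0,0,-180],"twist":0},{"claw":0,"dp":[0,0,-180],"twist":0}]'

```text
time: 8.98
eef_pos: [0.5588, 0.0416, 0.2436]
tcp_rot: [[-0.975, 0.223, 0.012], [0.223, 0.975, 0.0], [-0.012, 0.003, -1.0]]
ft_force: [0.2, 0.5, 1.8]
finger_gap: 0.315
```

Run:
```python
from h import *
b=snap("side","s9.png");a=snap("top","t9.png")
cv2.imwrite('pics/c9.png',cv2.resize(b[120:280,240:400,::-1],(600,600),interpolation=cv2.INTER_CUBIC))
o=get_obs();print(o["ft_force"],o["finger_gap"],o["eef_pos"],o["tcp_rot"])
```

```text
[ 0.08809287 -0.58796035 -0.62291189] 0.138547992470199 [0.55707652 0.04155737 0.23661844] [[-9.74839260e-01  2.22889215e-01  2.96909786e-03]
 [ 2.22890240e-01  9.74843547e-01  1.47608426e-05]
 [-2.89111586e-03  6.76172383e-04 -9.99995592e-01]]
```

View pics/c9.png

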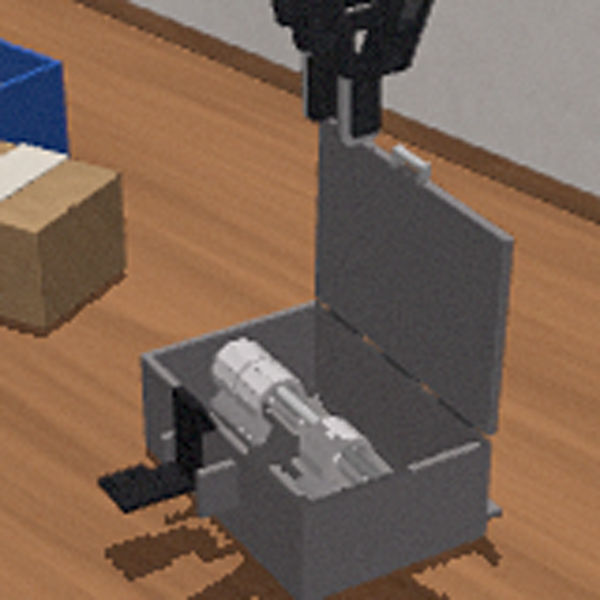

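Call:
play_rows --plan '[{"claw":0,"dp":[0,10,-15],"twist":0},{"claw":0,"dp":[-40,27,-15],"twist":0},{"claw":0,"dp":[-80,27,-15],"twist":0},{"claw":0,"dp":[-97,27,-15],"twist":0},{"claw":0,"dp":[-97,27,-15],"twist":0},{"claw":0,"dp":[-97,27,20],"twist":0},{"claw":0,"dp":[-97,27,55],"twist":0},{"claw":0,"dp":[-97,27,75],"twist":0},{"claw":0,"dp":[-97,27,75],"twist":0}]'

```text
time: 9.83
eef_pos: [0.6544, 0.0463, 0.1537]
tcp_rot: [[-0.975, 0.223, -0.01], [0.223, 0.975, -0.0], [0.01, -0.002, -1.0]]
ft_force: [-0.3, 0.7, -0.4]
finger_gap: 0.0
```

Run:
```python
from h import *
b=snap("side","s10.png");a=snap("top","t10.png")
for c in("side","top"):print([(np.round(r["at"],4).tolist(),round(r["p"],2)) for r in optics.pinpoint("clip_center",c)])
cv2.imwrite('pics/c10.png',cv2.hconcat([cv2.resize(b[120:280,240:400,::-1],(400,400),interpolation=cv2.INTER_CUBIC),cv2.resize(b[210:270,290:350,::-1],(400,400),interpolation=cv2.INTER_CUBIC)]))
cv2.imwrite('pics/c10t.png',cv2.resize(a[170:310,240:380,::-1],(560,560),interpolation=cv2.INTER_CUBIC))
o=get_obs();print(o["time"],o["ft_force"],o["eef_pos"])
```

```text
[([0.5245, -0.328, 0.0262], 0.86), ([0.5621, 0.0418, 0.0398], 0.72), ([0.4115, -0.2724, 0.0199], 0.68), ([0.5256, -0.1589, 0.0222], 0.65)]
[([0.4083, -0.2738, 0.0215], 0.81), ([0.5252, -0.3283, 0.0218], 0.79), ([0.5244, -0.1659, 0.019], 0.49)]
10.0333 [-0.70357168  0.11505782  1.15112971] [0.65777059 0.0463054  0.16213015]
```

View pics/c10.png

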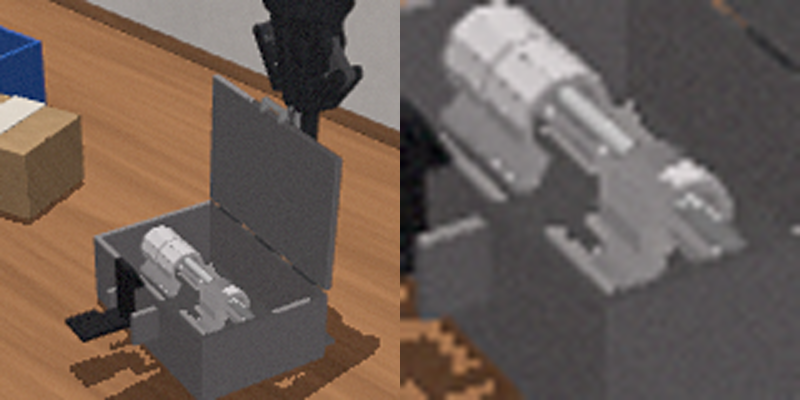

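View pics/c10t.png

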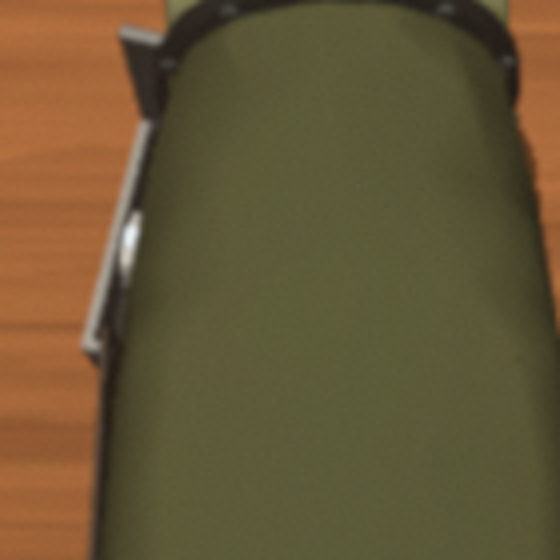

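Run:
```python
from h import *
b=optics.snapshot("side")[:,:,::-1]
S=12;ox,oy=290,205
big=cv2.resize(b[oy:oy+50,ox:ox+66],None,fx=S,fy=S,interpolation=cv2.INTER_CUBIC);raw=big.copy()
def dr(P,col):
    q=(proj("side",P)-[ox,oy]+.5)*S
    cv2.polylines(big,[q.astype(int).reshape(-1,1,2)],False,col,1)
c=np.array([.5627,.069]);a0=np.radians(-12.7);X=np.array([np.cos(a0),np.sin(a0)]);Y=np.array([-np.sin(a0),np.cos(a0)])
t=c+Y*-.0275
for e in(-1,1):
    col=(0,255,255) if e<0 else (0,160,0)
    for r in(.013,.017): dr([[*(t+X*r*np.cos(a)+Y*.013*e),.041+r*np.sin(a)] for a in np.radians(np.linspace(-58,238,40))],col)
for s in(-1,1): dr([[*(t+X*s*x+Y*.013*e),.018+z] for x,z,e in((.007,.01,-1),(.015,0,-1),(.019,0,-1),(.019,0,1))],(0,255,255))
cv2.imwrite('pics/c11.png',big)
```

```text
(no output)
```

View pics/c11.png

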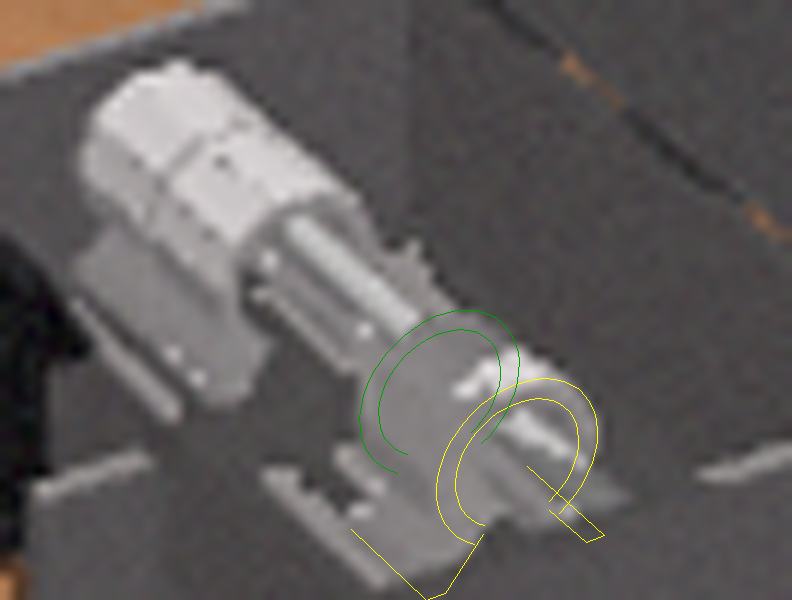

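The near end and the top of the ring lie on the predicted hanging pose, so the clip hangs well. The bright strips beyond are lit floor edges. Now I push the lid over along its arc, down to about 10°.

Call:
play_rows --plan '[{"claw":0,"dp":[10,0,3],"twist":0},{"claw":0,"dp":[21,0,3],"twist":0},{"claw":0,"dp":[29,0,3],"twist":0},{"claw":0,"dp":[37,0,4],"twist":0},{"claw":0,"dp":[45,0,5],"twist":0},{"claw":0,"dp":[52,0,7],"twist":0},{"claw":0,"dp":[59,0,10],"twist":0},{"claw":0,"dp":[66,0,13],"twist":0},{"claw":0,"dp":[73,0,17],"twist":0},{"claw":0,"dp":[80,0,21],"twist":0},{"claw":0,"dp":[86,0,27],"twist":0},{"claw":0,"dp":[91,0,32],"twist":0},{"claw":0,"dp":[96,0,38],"twist":0},{"claw":0,"dp":[101,0,44],"twist":0},{"claw":0,"dp":[105,0,51],"twist":0},{"claw":0,"dp":[108,0,58],"twist":0},{"claw":0,"dp":[111,0,66],"twist":0},{"claw":0,"dp":[113,0,73],"twist":0},{"claw":0,"dp":[113,0,73],"twist":0}]'

```text
time: 11.67
eef_pos: [0.5463, 0.0715, 0.0856]
tcp_rot: [[-0.975, 0.223, -0.002], [0.223, 0.975, -0.0], [0.002, -0.001, -1.0]]
ft_force: [1.6, 0.1, 2.0]
finger_gap: -0.003
```

Run:
```python
from h import *
b=snap("side","s12.png")
cv2.imwrite('pics/c12.png',cv2.resize(b[120:280,240:400,::-1],(600,600),interpolation=cv2.INTER_CUBIC))
o=get_obs();print(o["time"],o["ft_force"],o["eef_pos"])
```

```text
11.7167 [-1.22201848  0.14533237  3.02082999] [0.54663487 0.07145712 0.08638504]
```

View pics/c12.png

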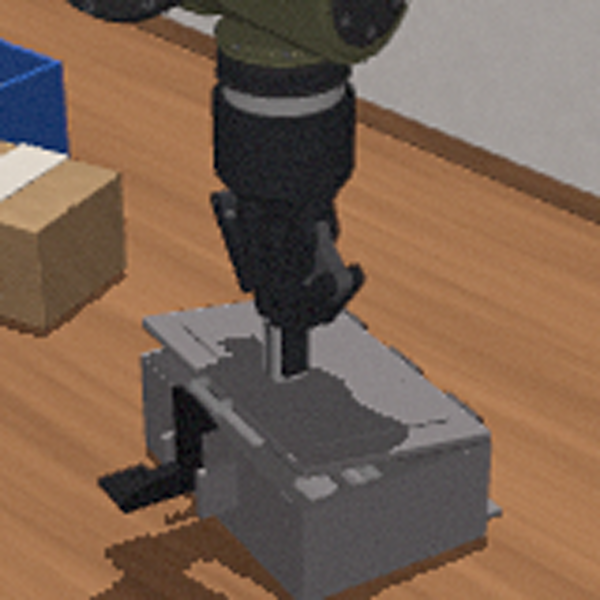

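Call:
play_rows --plan '[{"claw":0,"dp":[2,0,5],"twist":0},{"claw":0,"dp":[2,0,9],"twist":0},{"claw":0,"dp":[2,0,12],"twist":0},{"claw":0,"dp":[2,0,14],"twist":0},{"claw":0,"dp":[2,0,16],"twist":0},{"claw":0,"dp":[2,0,16],"twist":0}]'

```text
time: 12.22
eef_pos: [0.545, 0.0719, 0.0717]
tcp_rot: [[-0.975, 0.223, -0.001], [0.223, 0.975, 0.0], [0.001, -0.0, -1.0]]
ft_force: [-6.7, 1.0, 12.3]
finger_gap: -0.0
```

Call:
play_rows --plan '[{"claw":0,"dp":[0,0,1.5],"twist":0},{"claw":0,"dp":[0,0,3],"twist":0},{"claw":0,"dp":[0,0,3],"twist":0}]'

```text
time: 12.47
eef_pos: [0.5451, 0.072, 0.0706]
tcp_rot: [[-0.975, 0.223, 0.0], [0.223, 0.975, 0.0], [-0.0, 0.0, -1.0]]
ft_force: [-18.9, -0.6, 34.1]
finger_gap: 0.0
```

Firm (34 N), so the lid must be seated. I lift gently and look.

Call:
play_rows --plan '[{"claw":0,"dp":[0,0,-5],"twist":0},{"claw":0,"dp":[0,0,-15],"twist":0},{"claw":0,"dp":[0,0,-30],"twist":0},{"claw":0,"dp":[0,0,-60],"twist":0},{"claw":0,"dp":[0,0,-100],"twist":0},{"claw":0,"dp":[40,0,-140],"twist":0},{"claw":0,"dp":[80,0,-170],"twist":0},{"claw":0,"dp":[120,0,-170],"twist":0},{"claw":0,"dp":[160,0,-170],"twist":0},{"claw":0,"dp":[200,0,-170],"twist":0},{"claw":0,"dp":[200,0,-170],"twist":0},{"claw":0,"dp":[200,0,-170],"twist":0}]'

```text
time: 13.47
eef_pos: [0.348, 0.117, 0.239]
tcp_rot: [[-0.975, 0.221, 0.002], [0.221, 0.975, 0.0], [-0.001, 0.001, -1.0]]
ft_force: [-0.1, 0.4, 0.4]
finger_gap: 0.005
```

Run:
```python
from h import *
b=snap("side","s13.png");a=snap("top","t13.png")
cv2.imwrite('pics/c13.png',cv2.resize(b[170:290,250:390,::-1],(700,600),interpolation=cv2.INTER_CUBIC))
o=get_obs();print(o["time"],o["ft_force"],o["eef_pos"])
for q in("collar_mid","carton","bin","bolt","lid_front"):
    print(q,[(np.round(r["at"],4).tolist(),round(r["p"],2)) for r in optics.pinpoint(q,"top")],[(np.round(r["at"],4).tolist(),round(r["p"],2)) for r in optics.pinpoint(q,"side")])
```

```text
13.5667 [ 1.23192251  0.13837974 -0.44526944] [0.35042023 0.11656179 0.23880451]
collar_mid [([0.4235, -0.1434, 0.0146], 0.44)] [([0.4202, -0.145, 0.0087], 0.55)]
carton [([0.5944, 0.4044, -0.0007], 0.88)] [([0.5937, 0.4024, 0.0043], 0.57)]
bin [([0.7138, -0.2213, -0.0042], 0.64)] [([0.7173, -0.225, -0.0039], 0.63)]
bolt [([0.3705, 0.3343, 0.0031], 0.7)] [([0.365, 0.3322, -0.0035], 0.7), ([0.5895, 0.4001, 0.0009], 0.56)]
lid_front [([0.5067, 0.0832, 0.0716], 0.8)] [([0.5058, 0.0795, 0.0732], 0.94)]
```

View pics/c13.png

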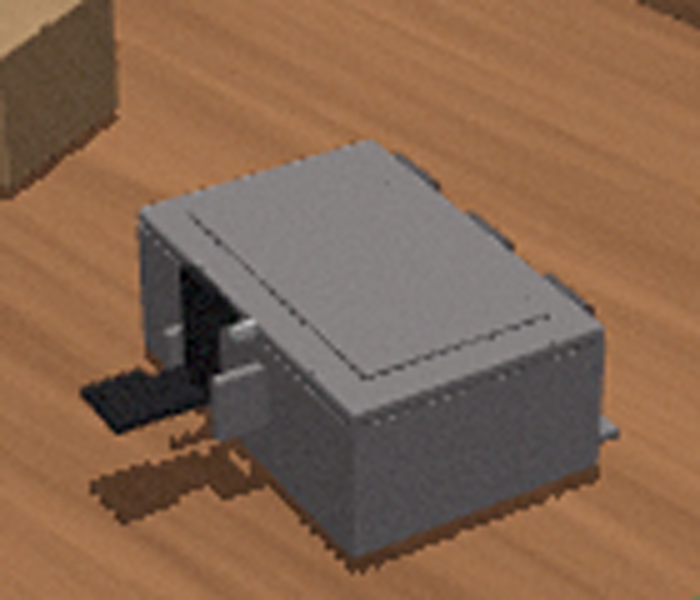

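View pics/t13.png

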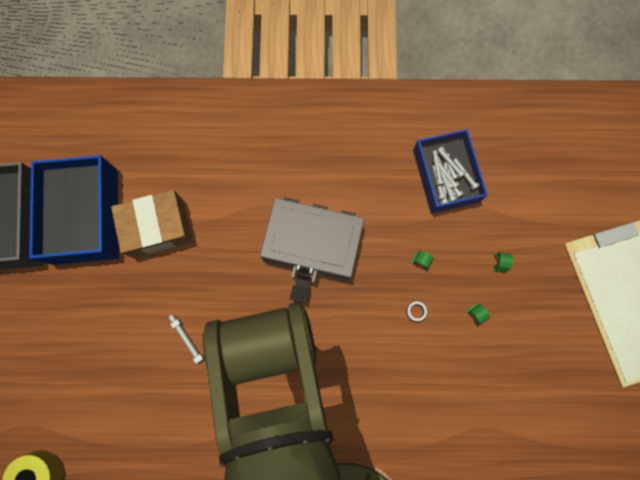

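The lid is flat and stays shut, the latch is back at rest, the bystanders have not moved, and the arm is clear.

```bash
python3 -c "
from h import *
print(workorder.finish_job())"
```

```text
the job is handed in; nothing more can be done
None
```

I pressed the thumb latch and the lid popped fully open. I then hung the metal clip on the free part of the rod near its middle, pushed the lid over from behind and pressed it down until it stayed shut. The job was handed in at about 14 s of the 61 s allowed.

**Lid and latch:** With the arm withdrawn, the last side picture shows the lid flat and held shut, and the latch back at rest. The lid's front edge measured about 72 mm above the bench, as it should when shut. The lid and latch angles themselves are not reported, so both rest on the pictures.

**Bystanders:** All four measured within about 6 mm of where they started, which is close to the networks' 4 mm accuracy. The green look-alikes were not touched.

**Clip:**
- It can't be seen with the lid shut, so its final position rests on the check made just before closing.
- In that check the near end and top of the ring lay on the predicted hanging pose. The lower part did not match the overlay; I took the bright strips there to be lit floor edges.
- The network put its centre about 5 mm to one side of the rod axis, against a limit of 8 mm. I took that as network error.

**Closing force:** My last push on the lid reached 34 N downwards at the fingertips, well above the roughly 8 N needed for the latch to snap. The wrist limit is 120 N.

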